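Release the locked-out tool drawer and shut it

TASK

The tool chest's drawer is locked fully out and a sanding block has been left standing on end in it, too tall to pass under the chest's top edge. While the drawer is still out, lay the block flat on the drawer floor; then press the release lever on the drawer's slide and, with it held down, start the drawer inwards, and push the drawer fully home without slamming it. The block and the tape measure stay in the drawer, and the glue bottle on the bench and the other tape measure on top of the chest stay where they are.

Things in the scene. Friction and masses are not known exactly. Their poses are not given: they have to be found in the camera images.
- chest: Low grey steel tool chest with one drawer, fixed. Body 300 deep (x) x 340 wide (y) x 112 mm high; origin on the bench in the plane of its mouth (front face), mid-width. -x points out of the mouth, the way the drawer comes out; +x is the way home. The lower edge of the top over the mouth is 100 mm above the bench.
- drawer (a joint): Travel of the drawer in m: 0 fully out (locked, as at the start), 0.22 fully home. Stiff slides (3 N friction, some drag): it stays where left. Locked, it yields about 3 mm before the lever's hook meets a stop at the chest mouth. Once it is 25 mm in, the hook is past the stop and the lever may be let go. Above 0.4 m/s is slamming.
- release_lever (a joint): Angle of the release lever in rad: 0 at rest (hooked), 0.28 pressed fully down; the hook clears the stop from about 0.17. Springs back by itself; needs about 2 N at the pad to start and 8 N at full press.
- lever_pad (a point): Middle of the top of the lever's thumb pad, 68 mm above the bench, 96 mm in front of the chest mouth. The dark steel rocker lies outside the drawer, on its -y side (chest axes), and travels with it. Pad 32 mm along the travel x 28 mm across; pressed down, it sinks 14 mm. A 14 mm high lip on its end nearest the chest (face 16 mm from this point) lets the pressing fingertip push the drawer in too.
- drawer_floor (a point): Centre of the drawer's inner floor, 20 mm above the bench; axes as the chest's. Inside 245 mm (x) x 230 mm (y); side and back walls reach 50 mm above the bench.
- drawer_front (a point): Centre of the outer face of the drawer's flat front panel (330 mm wide, from 10 to 88 mm above the bench), this point 50 mm above the bench; axes as the chest's, -x points out of the face. No handle: push on the face. At the start it is 235 mm in front of the chest mouth, and 15 mm when home.
- block_center (a point): Centre of the wooden sanding block with a cork face: 35 (its x) x 60 (its y) x 110 mm (its z), about 150 g. It stands on end on the drawer floor, top 130 mm above the bench, in the front half of the drawer, left or right; its +x points towards the chest within 12 degrees. There is room for it to fall flat towards the chest, not towards the front panel.
- tape_center (a point): Centre of a tape measure lying in the drawer beside the block, 66 x 66 x 38 mm, this point 18 mm above its underside.
- tape_top_center (a point): Centre of another such tape measure lying on the chest's top. To be left alone.
- glue: White glue bottle standing on the bench, 60 mm across, 170 mm tall; origin at its underside. To be left alone.
Not all that is in view belongs to the job. There is more than one size of the part that bears block_center; the job needs the smallest.

How it is judged (in metres and radians):
On the way, in this order (a step that is already met when the one before it is completed fails the run):
1. with the drawer still out, the block lies flat in it (angle between block_center's own z axis and vertical between 1.4 and 1.742 rad and x of block_center in the frame of drawer_floor between -0.12 and 0.12 m and y of block_center in the frame of drawer_floor between -0.115 and 0.115 m and z of block_center in the frame of drawer_floor between 0 and 0.06 m and value of joint drawer below 0.02 m), for 0.2 s.
2. the release lever is pressed down (value of joint release_lever above 0.15 rad), for 0.05 s.
At the end, for the whole second after the job is handed in: The drawer is home within 6 mm and at rest; the block lies flat (within 10 degrees) inside it and the tape measure is still inside it (value of joint drawer above 0.214 m and velocity of joint drawer below 0.01 m/s and angle between block_center's own z axis and vertical between 1.4 and 1.742 rad and x of block_center in the frame of drawer_floor between -0.12 and 0.12 m and y of block_center in the frame of drawer_floor between -0.115 and 0.115 m and z of block_center in the frame of drawer_floor between 0 and 0.06 m and x of tape_center in the frame of drawer_floor between -0.12 and 0.12 m and y of tape_center in the frame of drawer_floor between -0.115 and 0.115 m and z of tape_center in the frame of drawer_floor between 0 and 0.06 m); the robot touches nothing.
It fails at once if the drawer is slammed (faster than 0.4 m/s) (velocity of joint drawer above 0.4 m/s).
It fails at once if the glue bottle or the tape measure on the chest is shifted by more than 30 mm (distance of any of glue, tape_top_center from where it was at the start of the episode above 0.03 m).
It also fails if it takes over 51 s, if anything falls off the work surface, if the arm or the gripper's body presses on something with over 40 N, if the wrist force passes 120 N, or if a joint passes its speed limit or range.

ROBOT

A 6-joint arm with a two-finger parallel gripper is mounted at the origin on the work surface. World frame = base frame: x ahead of the robot, y to its left, z up, the work surface at z = 0. Lengths are in mm, angles in rad, forces in N, time in s.
With the tool pointing down it reaches from about 350 to 875 mm from the base axis. Payload 4.2 kg.
Tool frame: the origin (TCP) lies midway between the tips of the shut fingers; the grasp point (between the pads) lies 19 mm behind it; z points along the fingers, y is the line along which they close (so a half turn about z gives the same grasp; the last joint's range is limited). The gripper opens to 85 mm and grips with 20 to 120 N. Pads are 22 mm wide; open, the fingers measure 114 mm over their backs; the gripper's body (76 mm by 85 mm) begins 54 mm behind the grasp point. The pads swing forward as they close: fully open they stand 13 mm farther back than shut.
Start: joints at [1.375, 0.385, 0.008, 0, -1.194, -0.259], TCP at [274.518, 561.462, 231.312] pointing down, gripper open.
Joint ranges: [-3.14, 3.14], [-1.21, 2.06], [-1.07, 1.41], [-3.16, 2.05], [-2.99, -0.16], [-3.1, 3.1]. Speed limits (rad/s): [2.79, 2.79, 3.14, 3.14, 3.14, 3.14].

INTERFACE

Orientations are given as a unit quaternion [x, y, z, w].
In Python, from bench import arm gives the robot as it stands. The module is installed in compiled form; this text tells all that it offers.
- The arm moves only by the shell command python3 -m handwheel 'ROWS' [OPENING]. ROWS is JSON, a list of rows, each an object of numbers: "x", "y", "z": the shift along the world's x, y, z each as a share of 20 cm, from -1 to 1; "ax", "ay", "az": the turn, a rotation vector about the world's x, y, z each as a share of 90 degrees, from -1 to 1. In form: [{"x": .., "y": .., "z": .., "ax": .., "ay": .., "az": ..}, ...]. A call has exactly 8 rows; each row shifts and turns the commanded pose from where the row before left it; what a row does not reach is not made up. A row lasts 1/10 s, in which the tool goes at most 50 mm and 8.59 degrees, less where a joint would pass 70% of its speed; a pose out of reach is approached as far as the arm can. A call with a number of a shift or a turn outside -1 to 1 is refused whole. A call with a gripper value outside its range is refused whole. OPENING is the opening, from -1 (shut) to 1 (fully open), set as the call begins (- or left out, the last holds). The fingers move at their own pace and stop on an object; the grip force is fixed at half the most. Time passes only in rows, so rows that do not move let the fingers close, or fill a call up. It gives the time, the measured TCP pose, the force, the opening and the grip force at its end, in the units of the state.
- arm.read_state(): the state, without advancing time (a new reading comes with each control period).
- arm.get_image(name): name is "side" or "top" or "wrist"; returns the picture (420x560x3 uint8, red, green, blue); there is no depth.
- arm.camera_params(name): a dict with "K" (3x3 intrinsics, pixels), "position" and "orientation" of the camera in the world. Camera axes: x right, y down, z forward; pixel columns grow to the right and rows downward; lengths in mm; the calibration is good to about 2 mm. A picture is of the moment at which its call begins: read the wrist's pose just before it. camera_params takes no time and is no camera call; for the wrist camera it gives the pose at the moment of the call.
- arm.job_done(): hands the job in; it is judged then, once.
The state is a dict: "clock": time; "joints": joint angles; "joint_vel": joint speeds; "joint_efforts": joint torques, N m; "position": TCP position; "ee_rot": TCP orientation; "contact_force": force on the tool from outside, world axes, zero at the start; "wrist_torque": the same for the moment, N m; "gripper_width": finger opening in mm; "grasp_force": force on a finger pad.
Only numpy, scipy, OpenCV 4.12 (cv2) and the standard library are available. Lean on these libraries where they do the work, as an engineer would, in place of code of your own. Each camera call takes 0.05 s, during which the arm holds its last target. There are 200 camera calls.

## Working session

There is one attempt and no reset: what is moved stays moved. The work goes in short steps, Python scripts to look and compute and a shell command to move; the robot and the scene stay as the last step left them, time stands still between calls to the robot, and variables do not carry over. Pictures are saved under pics/ and viewed, at most 13 in all, crops included, and the job is handed in when it is done.

```bash
mkdir -p pics; python3 - <<'E'
from bench import arm
import cv2, numpy as np
for n in("top","side"):
    im=arm.get_image(n); cv2.imwrite(f"pics/{n}0.png",im[:,:,::-1]); p=arm.camera_params(n)
    print(n,np.round(p["K"],1).tolist(),p["position"],p["orientation"])
s=arm.read_state(); print(s["clock"],s["position"],s["ee_rot"],s["gripper_width"])
E
```

```text
top [[416.1, 0.0, 281.1], [0.0, 416.1, 203.1], [0.0, 0.0, 1.0]] [ 279.03425374   12.11934975 1227.52766797] [-0.69460313  0.71214968 -0.07325113  0.07073613]
side [[486.4, 0.0, 275.1], [0.0, 486.4, 209.8], [0.0, 0.0, 1.0]] [-188.47873804 -944.00437548  840.76850871] [ 0.8313642  -0.25941569  0.1517361  -0.46745398]
0.1 [274.31083316 561.00455569 230.33509789] [ 9.74234312e-01 -2.25536129e-01 -1.62682586e-04  9.66209106e-04] 85.19969707842753
```

View pics/top0.png

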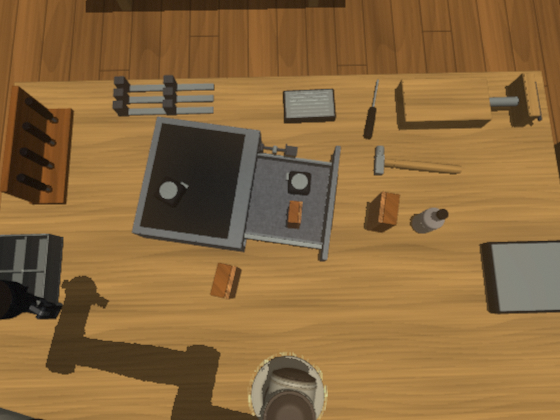

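View pics/side0.png

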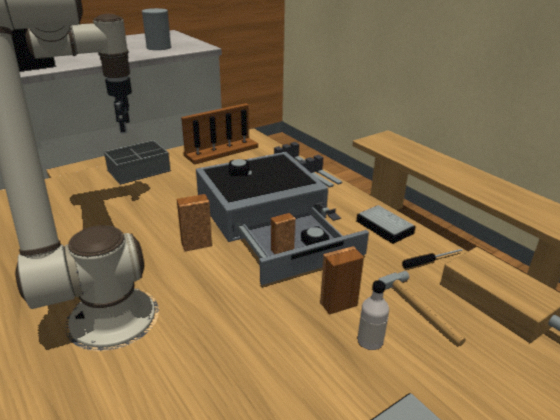

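The top view shows three upright wooden blocks: one at (224,281) on the bench, one at (387,211) on the bench, and one at (295,213) inside the drawer. The one in the drawer is the smallest and matches the description. The lever pad is near (290,151), the drawer tape at (299,181), the glue at (432,220) and the tape on the chest at (170,190). I'll confirm in an enlarged crop.

```bash
python3 - <<'E'
import cv2
im=cv2.imread("pics/top0.png"); c=im[135:265,215:350]
cv2.imwrite("pics/crop1.png",cv2.resize(c,None,fx=4.5,fy=4.5,interpolation=cv2.INTER_CUBIC))
E
cat > h.py <<'E'
import numpy as np, cv2
from bench import arm
from scipy.spatial.transform import Rotation as R
def ray(n,u,v):
    p=arm.camera_params(n); d=R.from_quat(p["orientation"]).apply(np.linalg.inv(p["K"])@[u,v,1]); return np.array(p["position"]),d
def onz(n,u,v,z):
    o,d=ray(n,u,v); return o+d*(z-o[2])/d[2]
def proj(n,P):
    p=arm.camera_params(n); q=p["K"]@R.from_quat(p["orientation"]).inv().apply(np.array(P)-p["position"]); return q[:2]/q[2]
def tri(a,b):
    (o,d),(q,e)=a,b; A=np.c_[d,-e]; t=np.linalg.lstsq(A,q-o,rcond=None)[0]; x=o+t[0]*d; y=q+t[1]*e; return (x+y)/2,np.linalg.norm(x-y)
E
```

```text
(no output)
```

View pics/crop1.png

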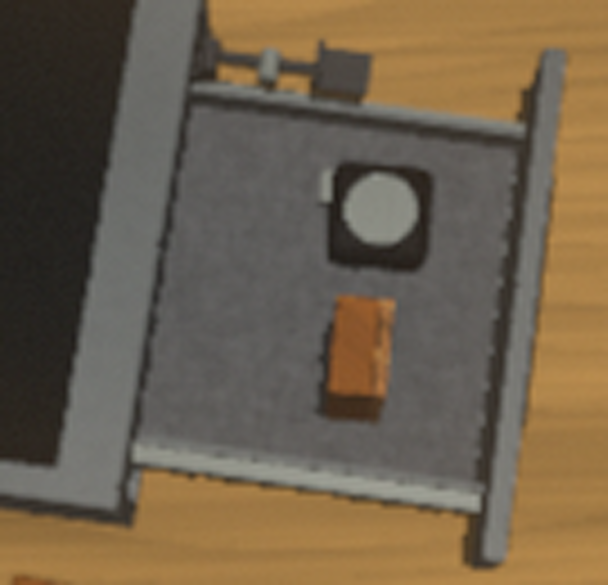

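The crop shows the block's top at crop (330–395, 297–397), the tape at (380,208), the lever pad at (342,75) with its lip at the left end, and the front panel's top edge running from (567,55) to (502,565). The expected top size is about 60x102 crop px, so this is the smallest block. Next I'll measure.

```bash
python3 - <<'E'
from h import *
f=lambda u,v,z:onz("top",215+(u+.5)/4.5-.5,135+(v+.5)/4.5-.5,z)
A=f(565,52,88);B=f(503,565,88)
print("front",A,B,np.linalg.norm(A-B))
y=(A-B)[:2]; y=-y/np.linalg.norm(y)   # chest +y : from lever side (-y) to other side
x=np.array([-y[1],y[0]])*1; x=np.array([y[1],-y[0]])
print("chest x",x,"y",y, "yaw",np.arctan2(x[1],x[0]))
F=((A+B)/2)[:2]; O=F+235*x; print("face",F,"mouth",O)
loc=lambda p:np.round([(p[:2]-O)@x,(p[:2]-O)@y,p[2]],1)
for n,c in dict(c1=(338,296,130),c2=(396,298,130),c3=(384,397,130),c4=(328,396,130),pad1=(318,48,68),pad2=(371,54,68),pad3=(362,103,68),pad4=(312,92,68),m1=(207,0,112),m2=(132,485,112),wall1=(192,93,50),wall2=(523,135,50),w3=(135,455,50),w4=(482,500,50),tape=(381,208,56),t1=(333,163,56),t2=(432,170,56),t3=(420,270,56)).items():
    p=f(*c); print(n,np.round(p),loc(p))
P=O-96*x; print("pad mid by axis from mouth",P)
im=cv2.imread("pics/side0.png"); cv2.imwrite("pics/crop2.png",cv2.resize(im[190:285,225:375],None,fx=5,fy=5,interpolation=cv2.INTER_CUBIC))
print("glue",loc(onz("top",432,220,100)),onz("top",432,220,100))
E
```

```text
front [ 677.86285918 -169.17835654   88.        ] [ 353.26858522 -114.17602685   88.        ] 329.22135252222597
chest x [0.16706793 0.98594539] y [-0.98594539  0.16706793] yaw 1.4029412788450508
face [ 515.5657222 -141.6771917] mouth [554.82668561  90.01997435]
c1 [513. -18. 130.] [-113.7   23.2  130. ]
c2 [511. -53. 130.] [-148.2   19.4  130. ]
c3 [451. -44. 130.] [-149.1   79.9  130. ]
c4 [453. -10. 130.] [-116.2   84.1  130. ]
pad1 [692. -12.  68.] [ -77.5 -151.8   68. ]
pad2 [687. -46.  68.] [-112.2 -152.7   68. ]
pad3 [653. -39.  68.] [-110.9 -118.8   68. ]
pad4 [662.  -7.  68.] [ -77.8 -121.6   68. ]
m1 [709.  58. 112.] [  -5.5 -157.7  112. ]
m2 [405. 108. 112.] [ -7.8 151.1 112. ]
wall1 [669.  72.  50.] [   0.9 -115.5   50. ]
wall2 [ 635. -145.   50.] [-218. -118.   50.]
w3 [431. 111.  50.] [ -0.2 126.   50. ]
w4 [ 397. -107.   50.] [-220.8  123.    50. ]
tape [586. -50.  56.] [-132.5  -54.3   56. ]
t1 [617. -20.  56.] [-97.6 -79.7  56. ]
t2 [611. -84.  56.] [-161.9  -84.2   56. ]
t3 [544. -73.  56.] [-162.8  -17.1   56. ]
pad mid by axis from mouth [538.78816439  -4.63078285]
glue [-507.6   15.6  100. ] [ 454.64470854 -407.86678671  100.        ]
```

View pics/crop2.png

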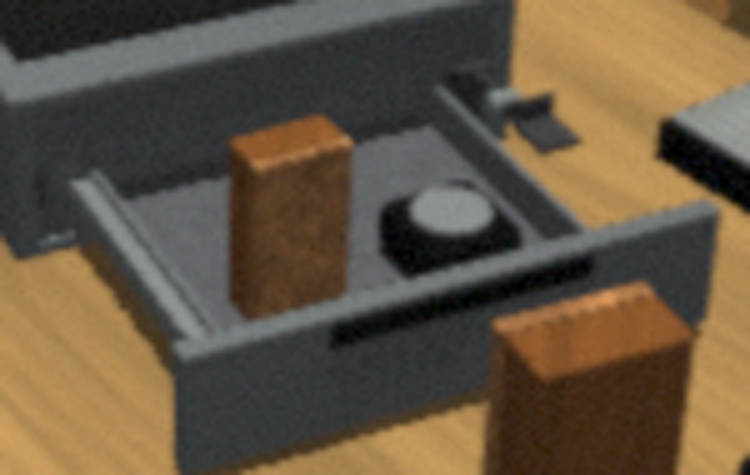

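Crop 2 shows the block standing in the front half of the drawer. The lever pad is at crop (545,130) with its lip on the chest side, and the drawer floor in front of the block towards the chest is clear. The measurements agree with the sizes given: front width 329 of 330 mm, block top about 34x61, pad mid at local (-95,-136), tape about 65 mm. I'll shut the gripper and move over the gap in front of the block.

```bash
python3 -m handwheel '[{"x":0.0625,"y":-0.24,"az":0.02},{"x":0.0625,"y":-0.24,"az":0.02},{"x":0.0625,"y":-0.24,"az":0.02},{"x":0.0625,"y":-0.24,"az":0.02},{"x":0.0625,"y":-0.24,"az":0.02},{"x":0.0625,"y":-0.24,"az":0.02},{"x":0.0625,"y":-0.24,"az":0.02},{"x":0.0625,"y":-0.24,"az":0.02}]' -1
cat > st.py <<'E'
from h import *
x=np.array([0.16707,0.98595]);y=np.array([-0.98595,0.16707]);O=np.array([554.83,90.02])
W=lambda a,b:O+a*x+b*y
def st():
    s=arm.read_state();p=np.array(s["position"]);r=R.from_quat(s["ee_rot"]).as_matrix();d=p[:2]-O
    print(round(s["clock"],2),"world",np.round(p,1),"local",np.round([d@x,d@y],1),"closeyaw",round(np.degrees(np.arctan2(r[1,1],r[0,1]))%180,1),"zax",np.round(r[:,2],3),"F",np.round(s["contact_force"],1))
    return p
E
python3 - <<'E'
from st import *
st()
q=onz("top",387,211,140); d=q[:2]-O; print("big block ~",q,d@x,d@y)
print(onz("top",170,190,150),onz("top",224,281,140))
E
```

```text
0.1 world [274.3 561.  230.3] local [417.5 355.3] closeyaw 63.9 zax [-0.001 -0.002 -1.   ] F [ 0.9  0.4 -0.5]
big block ~ [ 475.57850535 -275.67950416  140.        ] -373.8019733343023 17.0405949916803
[544.88227634 300.0451489  150.        ] [303.34743535 157.09245726 140.        ]invalid input at $[0]: expected keys x, y, z, ax, ay, az
```

```bash
python3 -m handwheel '[{"x":0.0625,"y":-0.24,"z":0,"ax":0,"ay":0,"az":0.02},{"x":0.0625,"y":-0.24,"z":0,"ax":0,"ay":0,"az":0.02},{"x":0.0625,"y":-0.24,"z":0,"ax":0,"ay":0,"az":0.02},{"x":0.0625,"y":-0.24,"z":0,"ax":0,"ay":0,"az":0.02},{"x":0.0625,"y":-0.24,"z":0,"ax":0,"ay":0,"az":0.02},{"x":0.0625,"y":-0.24,"z":0,"ax":0,"ay":0,"az":0.02},{"x":0.0625,"y":-0.24,"z":0,"ax":0,"ay":0,"az":0.02},{"x":0.0625,"y":-0.24,"z":0,"ax":0,"ay":0,"az":0.02}]' -1; python3 -c "
from st import *
st()"
```

```text
clock: 0.9
position: [374.3, 175.4, 231.2]
ee_rot: [0.995, -0.101, -0.0, -0.0]
contact_force: [2.0, -0.4, 0.3]
gripper_width: -0.1
grasp_force: 0.0
0.9 world [374.3 175.4 231.2] local [ 54.  192.3] closeyaw 78.5 zax [-0.  0. -1.] F [ 2.  -0.4  0.3]
```

```bash
python3 -m handwheel '[{"x":0.0625,"y":-0.156,"z":0,"ax":0,"ay":0,"az":0.0025},{"x":0.0625,"y":-0.156,"z":0,"ax":0,"ay":0,"az":0.0025},{"x":0.0625,"y":-0.156,"z":0,"ax":0,"ay":0,"az":0.0025},{"x":0.0625,"y":-0.156,"z":0,"ax":0,"ay":0,"az":0.0025},{"x":0.0625,"y":-0.156,"z":0,"ax":0,"ay":0,"az":0.0025},{"x":0.0625,"y":-0.156,"z":0,"ax":0,"ay":0,"az":0.0025},{"x":0.0625,"y":-0.156,"z":0,"ax":0,"ay":0,"az":0.0025},{"x":0.0625,"y":-0.156,"z":0,"ax":0,"ay":0,"az":0.0025}]' && python3 -m handwheel '[{"x":0,"y":0,"z":-0.1,"ax":0,"ay":0,"az":0},{"x":0,"y":0,"z":-0.1,"ax":0,"ay":0,"az":0},{"x":0,"y":0,"z":-0.1,"ax":0,"ay":0,"az":0},{"x":0,"y":0,"z":-0.1,"ax":0,"ay":0,"az":0},{"x":0,"y":0,"z":-0.1,"ax":0,"ay":0,"az":0},{"x":0,"y":0,"z":-0.08,"ax":0,"ay":0,"az":0},{"x":0,"y":0,"z":0,"ax":0,"ay":0,"az":0},{"x":0,"y":0,"z":0,"ax":0,"ay":0,"az":0}]'; python3 -c "
from st import *
st()
cv2.imwrite('pics/t2.png',cv2.resize(arm.get_image('top')[135:265,215:350,::-1],None,fx=4,fy=4))"
```

```text
clock: 1.7
position: [474.6, -73.5, 231.0]
ee_rot: [0.996, -0.086, -0.0, -0.0]
contact_force: [0.5, 0.9, 0.4]
gripper_width: -0.1
grasp_force: 0.0
clock: 2.5
position: [474.6, -72.2, 115.4]
ee_rot: [0.996, -0.086, -0.0, 0.0]
contact_force: [-0.1, -0.2, 0.7]
gripper_width: -0.2
grasp_force: 0.0
2.5 world [474.6 -72.2 115.4] local [-173.3   52. ] closeyaw 80.2 zax [-0. -0. -1.] F [-0.1 -0.2  0.7]
```

View pics/t2.png

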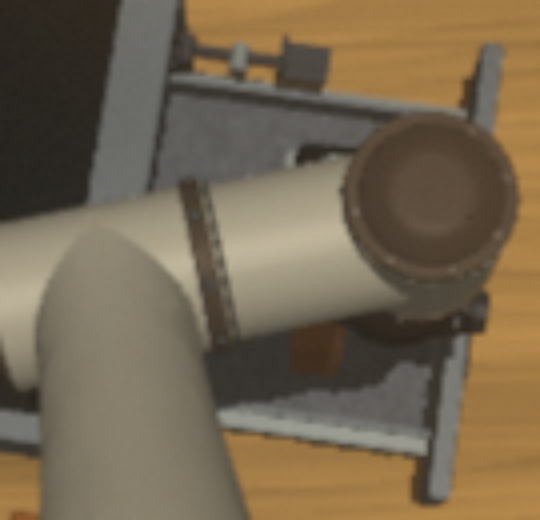

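The crop shows the block still standing at crop (316,350), with the wrist over the gap in front of it and the pad clear at (305,62). Now I'll tip the block gently towards the chest.

```bash
python3 -m handwheel '[{"x":0.0054,"y":0.032,"z":0,"ax":0,"ay":0,"az":0},{"x":0.0054,"y":0.032,"z":0,"ax":0,"ay":0,"az":0},{"x":0.0054,"y":0.032,"z":0,"ax":0,"ay":0,"az":0},{"x":0.0054,"y":0.032,"z":0,"ax":0,"ay":0,"az":0},{"x":0.0054,"y":0.032,"z":0,"ax":0,"ay":0,"az":0},{"x":0.0054,"y":0.032,"z":0,"ax":0,"ay":0,"az":0},{"x":0.0054,"y":0.032,"z":0,"ax":0,"ay":0,"az":0},{"x":0.0054,"y":0.032,"z":0,"ax":0,"ay":0,"az":0}]' ; python3 -c "
from st import *
st()
im=np.vstack([cv2.resize(arm.get_image('side')[180:285,215:375,::-1],None,fx=3.4,fy=3.4)])
cv2.imwrite('pics/s3.png',im)"
```

```text
clock: 3.35
position: [483.2, -20.3, 115.3]
ee_rot: [0.996, -0.086, -0.0, 0.0]
contact_force: [1.1, -0.9, 0.6]
gripper_width: 0.0
grasp_force: 0.0
3.35 world [483.2 -20.3 115.3] local [-120.8   52.2] closeyaw 80.2 zax [-0. -0. -1.] F [ 1.1 -0.9  0.6]
```

View pics/s3.png

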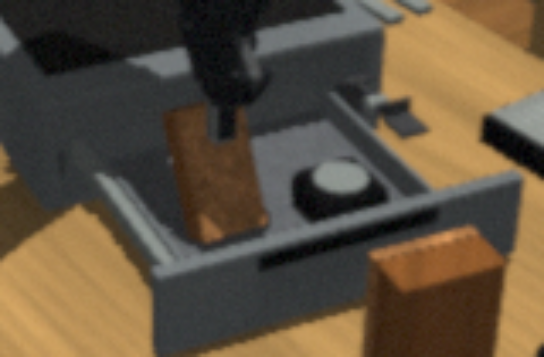

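The side crop shows the block tilted well past balance at crop (215,175), caught mid-fall or nearly. I'll push a little further and let it settle.

```bash
python3 -m handwheel '[{"x":0.0054,"y":0.032,"z":0,"ax":0,"ay":0,"az":0},{"x":0.0054,"y":0.032,"z":0,"ax":0,"ay":0,"az":0},{"x":0,"y":0,"z":0,"ax":0,"ay":0,"az":0},{"x":0,"y":0,"z":0.05,"ax":0,"ay":0,"az":0},{"x":0,"y":0,"z":0.1,"ax":0,"ay":0,"az":0},{"x":0,"y":0,"z":0.1,"ax":0,"ay":0,"az":0},{"x":0,"y":0,"z":0.1,"ax":0,"ay":0,"az":0},{"x":0,"y":0,"z":0,"ax":0,"ay":0,"az":0}]' ; python3 -c "
from st import *
p=st(); print('to pad', W(-98,-135)-p[:2])
a=cv2.resize(arm.get_image('side')[180:285,215:375,::-1],None,fx=2.9,fy=2.9)
b=cv2.resize(arm.get_image('top')[135:240,215:350,::-1],None,fx=2.4,fy=2.9)
cv2.imwrite('pics/s4.png',np.hstack([a,b]))"
```

```text
clock: 4.2
position: [487.3, -8.0, 188.9]
ee_rot: [0.996, -0.086, 0.004, -0.001]
contact_force: [-0.9, 0.9, -0.1]
gripper_width: -0.2
grasp_force: 0.0
4.2 world [487.3  -8.  188.9] local [-108.    50.2] closeyaw 80.2 zax [ 0.007  0.001 -1.   ] F [-0.9  0.9 -0.1]
to pad [184.29434092 -21.12263879]
```

View pics/s4.png

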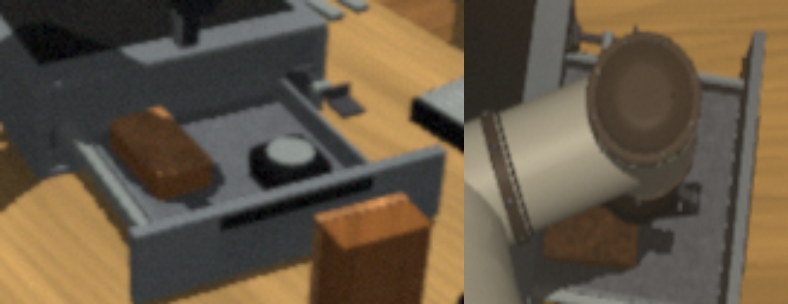

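Left half: the block lies flat on the drawer floor at (160,155), and the tape at (290,155) is undisturbed. Next I'll move above the lever pad.

```bash
python3 -m handwheel '[{"x":0.116,"y":-0.014,"z":0,"ax":0,"ay":0,"az":0},{"x":0.116,"y":-0.014,"z":0,"ax":0,"ay":0,"az":0},{"x":0.116,"y":-0.014,"z":0,"ax":0,"ay":0,"az":0},{"x":0.116,"y":-0.014,"z":0,"ax":0,"ay":0,"az":0},{"x":0.116,"y":-0.014,"z":0,"ax":0,"ay":0,"az":0},{"x":0.116,"y":-0.014,"z":0,"ax":0,"ay":0,"az":0},{"x":0.116,"y":-0.014,"z":0,"ax":0,"ay":0,"az":0},{"x":0.116,"y":-0.014,"z":0,"ax":0,"ay":0,"az":0}]' >/dev/null;  python3 -m handwheel '[{"x":0,"y":0,"z":-0.09,"ax":0,"ay":0,"az":0},{"x":0,"y":0,"z":-0.09,"ax":0,"ay":0,"az":0},{"x":0,"y":0,"z":-0.09,"ax":0,"ay":0,"az":0},{"x":0,"y":0,"z":-0.09,"ax":0,"ay":0,"az":0},{"x":0,"y":0,"z":-0.09,"ax":0,"ay":0,"az":0},{"x":0,"y":0,"z":0,"ax":0,"ay":0,"az":0},{"x":0,"y":0,"z":0,"ax":0,"ay":0,"az":0},{"x":0,"y":0,"z":0,"ax":0,"ay":0,"az":0}]' ; python3 -c "
from st import *
p=st(); print('left', W(-99,-137)-p[:2])
a=cv2.resize(arm.get_image('side')[170:250,280:370,::-1],None,fx=4.5,fy=4.5)
print(proj('side',[*W(-96,-136),68]),proj('wrist',[*W(-96,-136),68]))
b=cv2.resize(arm.get_image('wrist')[:,:,::-1],(390,360))
cv2.imwrite('pics/s5.png',np.hstack([a[:360],b]))"
```

```text
clock: 5.9
position: [671.5, -30.6, 96.1]
ee_rot: [0.996, -0.086, 0.001, -0.0]
contact_force: [0.4, -0.7, 0.8]
gripper_width: 0.3
grasp_force: 0.0
5.9 world [671.5 -30.6  96.1] local [ -99.4 -135.2] closeyaw 80.2 zax [ 0.001 -0.    -1.   ] F [ 0.4 -0.7  0.8]
left [1.85491036 0.09412685]
[332.41176027 216.21956274] [278.5383621  249.41947009]
```

View pics/s5.png

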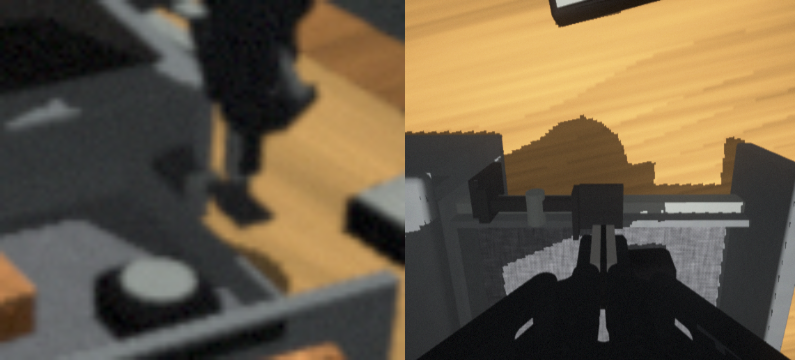

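The side half shows the fingertip just above the lever pad, at left-half (245,205). In the wrist half the pad spans about x 573–623 and y 184–225, with the lip on the left. I'll refine the pad position from these.

```bash
python3 -c "
from st import *
for u,v,z in [(623,184,68),(623,224,68),(580,184,68),(580,238,68),(573,184,82),(573,238,82),(581,184,82),(592,225,96),(615,225,96)]:
    q=onz('wrist',(u-405)*560/390,v*420/360,z); d=q[:2]-O; print(u,v,z,np.round([d@x,d@y],1))
"
```

```text
623 184 68 [-113.5 -154.9]
623 224 68 [-114. -129.]
580 184 68 [ -82.5 -155. ]
580 238 68 [ -81.3 -119.6]
573 184 82 [ -79.2 -159.8]
573 238 82 [ -77.9 -127.3]
581 184 82 [ -84.5 -159.8]
592 225 96 [ -92.1 -142.3]
615 225 96 [-106.6 -142.2]
```

```bash
python3 -m handwheel '[{"x":0.018,"y":0.009,"z":0,"ax":0,"ay":0,"az":0},{"x":0,"y":0,"z":-0.05,"ax":0,"ay":0,"az":0},{"x":0,"y":0,"z":-0.05,"ax":0,"ay":0,"az":0},{"x":0,"y":0,"z":-0.03,"ax":0,"ay":0,"az":0},{"x":0,"y":0,"z":-0.03,"ax":0,"ay":0,"az":0},{"x":0,"y":0,"z":-0.025,"ax":0,"ay":0,"az":0},{"x":0,"y":0,"z":-0.02,"ax":0,"ay":0,"az":0},{"x":0,"y":0,"z":0,"ax":0,"ay":0,"az":0}]' ; python3 -c "
from st import *
p=st()"
```

```text
clock: 6.8
position: [674.8, -29.7, 55.7]
ee_rot: [0.996, -0.086, 0.0, 0.001]
contact_force: [-3.4, -1.8, 9.5]
gripper_width: -0.0
grasp_force: 4.8
6.8 world [674.8 -29.7  55.7] local [ -98.  -138.2] closeyaw 80.2 zax [ 0.    -0.002 -1.   ] F [-3.4 -1.8  9.5]
```

The lever is pressed (9.5 N at z 55.7). Now I'll push inwards with it held down.

```bash
python3 -m handwheel '[{"x":0.0055,"y":0.032,"z":0,"ax":0,"ay":0,"az":0},{"x":0.0055,"y":0.032,"z":0,"ax":0,"ay":0,"az":0},{"x":0.0055,"y":0.032,"z":0,"ax":0,"ay":0,"az":0},{"x":0.0055,"y":0.032,"z":0,"ax":0,"ay":0,"az":0},{"x":0.0055,"y":0.032,"z":0,"ax":0,"ay":0,"az":0},{"x":0.0055,"y":0.032,"z":0,"ax":0,"ay":0,"az":0},{"x":0.0055,"y":0.032,"z":0,"ax":0,"ay":0,"az":0},{"x":0.0055,"y":0.032,"z":0,"ax":0,"ay":0,"az":0}]' ; python3 -c "
from st import *
p=st()
im=arm.get_image('top')[:,:,::-1]; cv2.imwrite('pics/t6.png',cv2.resize(im[135:265,215:350],None,fx=4,fy=4))"
```

```text
clock: 7.6
position: [683.4, 21.4, 56.0]
ee_rot: [0.996, -0.086, 0.0, 0.001]
contact_force: [-2.5, -3.7, 8.2]
gripper_width: -0.1
grasp_force: 4.8
7.6 world [683.4  21.4  56. ] local [ -46.2 -138.3] closeyaw 80.2 zax [ 0.    -0.002 -1.   ] F [-2.5 -3.7  8.2]
```

View pics/t6.png

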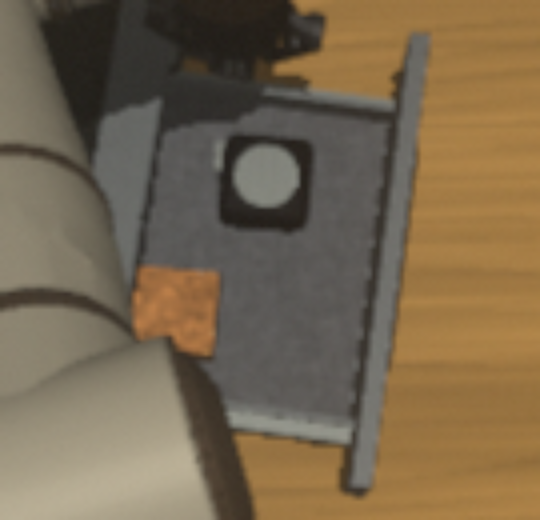

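The top crop shows the drawer panel shifted inwards by about 18 px (about 48 mm), past the 25 mm stop. The block lies flat at (178,310) and the tape is at (265,180). I'll lift off and go round to the front face.

```bash
python3 -m handwheel '[{"x":0,"y":-0.01,"z":0.03,"ax":0,"ay":0,"az":0},{"x":0,"y":-0.01,"z":0.06,"ax":0,"ay":0,"az":0},{"x":0,"y":0,"z":0.1,"ax":0,"ay":0,"az":0},{"x":0,"y":0,"z":0.1,"ax":0,"ay":0,"az":0},{"x":0,"y":0,"z":0.1,"ax":0,"ay":0,"az":0},{"x":0,"y":0,"z":0.06,"ax":0,"ay":0,"az":0},{"x":0,"y":0,"z":0,"ax":0,"ay":0,"az":0},{"x":0,"y":0,"z":0,"ax":0,"ay":0,"az":0}]'>/dev/null; python3 -m handwheel '[{"x":-0.103,"y":-0.09,"z":0,"ax":0,"ay":0,"az":0},{"x":-0.103,"y":-0.09,"z":0,"ax":0,"ay":0,"az":0},{"x":-0.103,"y":-0.09,"z":0,"ax":0,"ay":0,"az":0},{"x":-0.103,"y":-0.09,"z":0,"ax":0,"ay":0,"az":0},{"x":-0.103,"y":-0.09,"z":0,"ax":0,"ay":0,"az":0},{"x":-0.103,"y":-0.09,"z":0,"ax":0,"ay":0,"az":0},{"x":-0.103,"y":-0.09,"z":0,"ax":0,"ay":0,"az":0},{"x":-0.103,"y":-0.09,"z":0,"ax":0,"ay":0,"az":0}]' ; python3 -c "
from st import *
p=st(); print(W(-220,0)-p[:2])"
```

```text
clock: 9.25
position: [516.7, -126.2, 142.8]
ee_rot: [0.996, -0.086, -0.001, 0.0]
contact_force: [0.3, -0.5, -0.5]
gripper_width: 0.0
grasp_force: 0.0
9.25 world [ 516.7 -126.2  142.8] local [-219.5    1.5] closeyaw 80.1 zax [-0.003  0.    -1.   ] F [ 0.3 -0.5 -0.5]
[ 1.41570305 -0.72744777]
```

```bash
python3 -m handwheel '[{"x":0,"y":0,"z":-0.08,"ax":0,"ay":0,"az":0},{"x":0,"y":0,"z":-0.08,"ax":0,"ay":0,"az":0},{"x":0,"y":0,"z":-0.08,"ax":0,"ay":0,"az":0},{"x":0,"y":0,"z":-0.08,"ax":0,"ay":0,"az":0},{"x":0,"y":0,"z":-0.06,"ax":0,"ay":0,"az":0},{"x":0,"y":0,"z":0,"ax":0,"ay":0,"az":0},{"x":0,"y":0,"z":0,"ax":0,"ay":0,"az":0},{"x":0,"y":0,"z":0,"ax":0,"ay":0,"az":0}]'; python3 -m handwheel '[{"x":0.005,"y":0.03,"z":0,"ax":0,"ay":0,"az":0},{"x":0.005,"y":0.03,"z":0,"ax":0,"ay":0,"az":0},{"x":0.005,"y":0.03,"z":0,"ax":0,"ay":0,"az":0},{"x":0.0067,"y":0.04,"z":0,"ax":0,"ay":0,"az":0},{"x":0.0084,"y":0.05,"z":0,"ax":0,"ay":0,"az":0},{"x":0.0084,"y":0.05,"z":0,"ax":0,"ay":0,"az":0},{"x":0.0084,"y":0.05,"z":0,"ax":0,"ay":0,"az":0},{"x":0.0084,"y":0.05,"z":0,"ax":0,"ay":0,"az":0}]' ; python3 -c "
from st import *
p=st()
im=arm.get_image('side')[:,:,::-1]; cv2.imwrite('pics/s7.png',cv2.resize(im[130:300,170:400],None,fx=3,fy=3))"
```

```text
clock: 10.05
position: [519.1, -125.5, 68.9]
ee_rot: [0.996, -0.086, 0.001, 0.0]
contact_force: [0.4, 0.0, 0.8]
gripper_width: 0.1
grasp_force: 0.0
clock: 10.85
position: [529.9, -58.8, 68.6]
ee_rot: [0.996, -0.086, 0.0, 0.0]
contact_force: [0.8, -4.3, 3.2]
gripper_width: -0.0
grasp_force: 2.1
10.85 world [529.9 -58.8  68.6] local [-150.9   -0.3] closeyaw 80.2 zax [ 0. -0. -1.] F [ 0.8 -4.3  3.2]
```

View pics/s7.png

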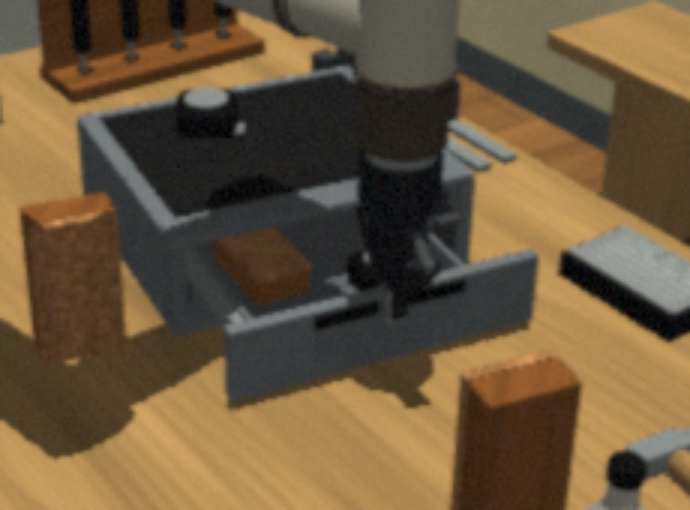

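The side crop shows the finger pushing the front panel at (400,295). The block lies flat inside at (262,265), and the tape on the chest top is untouched at (207,110). I'll keep pushing and slow down at the end.

```bash
python3 -m handwheel '[{"x":0.0084,"y":0.05,"z":0,"ax":0,"ay":0,"az":0},{"x":0.0084,"y":0.05,"z":0,"ax":0,"ay":0,"az":0},{"x":0.0084,"y":0.05,"z":0,"ax":0,"ay":0,"az":0},{"x":0.0084,"y":0.05,"z":0,"ax":0,"ay":0,"az":0},{"x":0.0084,"y":0.05,"z":0,"ax":0,"ay":0,"az":0},{"x":0.0084,"y":0.05,"z":0,"ax":0,"ay":0,"az":0},{"x":0.0084,"y":0.05,"z":0,"ax":0,"ay":0,"az":0},{"x":0.0084,"y":0.05,"z":0,"ax":0,"ay":0,"az":0}]'; python3 -m handwheel '[{"x":0.005,"y":0.03,"z":0,"ax":0,"ay":0,"az":0},{"x":0.005,"y":0.03,"z":0,"ax":0,"ay":0,"az":0},{"x":0.005,"y":0.03,"z":0,"ax":0,"ay":0,"az":0},{"x":0.0034,"y":0.02,"z":0,"ax":0,"ay":0,"az":0},{"x":0.0034,"y":0.02,"z":0,"ax":0,"ay":0,"az":0},{"x":0.0034,"y":0.02,"z":0,"ax":0,"ay":0,"az":0},{"x":0.0017,"y":0.01,"z":0,"ax":0,"ay":0,"az":0},{"x":0,"y":0,"z":0,"ax":0,"ay":0,"az":0}]' ; python3 -c "
from st import *
p=st()"
```

```text
clock: 11.7
position: [543.2, 21.3, 68.3]
ee_rot: [0.996, -0.086, 0.0, -0.0]
contact_force: [1.0, -4.0, 0.4]
gripper_width: -0.5
grasp_force: 2.1
clock: 12.5
position: [548.1, 53.1, 68.2]
ee_rot: [0.996, -0.086, -0.0, -0.0]
contact_force: [0.7, 0.3, -0.4]
gripper_width: -0.2
grasp_force: 0.0
12.5 world [548.1  53.1  68.2] local [-37.6   0.4] closeyaw 80.1 zax [-0.     0.001 -1.   ] F [ 0.7  0.3 -0.4]
```

```bash
python3 -m handwheel '[{"x":0.0022,"y":0.0125,"z":0,"ax":0,"ay":0,"az":0},{"x":0.0022,"y":0.0125,"z":0,"ax":0,"ay":0,"az":0},{"x":0.0022,"y":0.0125,"z":0,"ax":0,"ay":0,"az":0},{"x":0.0022,"y":0.0125,"z":0,"ax":0,"ay":0,"az":0},{"x":0.001,"y":0.006,"z":0,"ax":0,"ay":0,"az":0},{"x":0.001,"y":0.006,"z":0,"ax":0,"ay":0,"az":0},{"x":0,"y":0,"z":0,"ax":0,"ay":0,"az":0},{"x":0,"y":0,"z":0,"ax":0,"ay":0,"az":0}]'; python3 -c "
from st import *
p=st()"
```

```text
clock: 13.3
position: [549.1, 60.3, 68.2]
ee_rot: [0.996, -0.086, -0.002, 0.003]
contact_force: [2.3, -20.6, 2.4]
gripper_width: 0.3
grasp_force: 9.5
13.3 world [549.1  60.3  68.2] local [-30.3   0.7] closeyaw 80.1 zax [-0.005 -0.006 -1.   ] F [  2.3 -20.6   2.4]
```

The force rose to 20 N with the finger stalled, which suggests the hard stop. I'll back off, lift and check.

```bash
python3 -m handwheel '[{"x":-0.0034,"y":-0.02,"z":0,"ax":0,"ay":0,"az":0},{"x":-0.01,"y":-0.06,"z":0,"ax":0,"ay":0,"az":0},{"x":-0.02,"y":-0.12,"z":0,"ax":0,"ay":0,"az":0},{"x":-0.02,"y":-0.15,"z":0.05,"ax":0,"ay":0,"az":0},{"x":-0.02,"y":-0.15,"z":0.15,"ax":0,"ay":0,"az":0},{"x":-0.02,"y":-0.15,"z":0.2,"ax":0,"ay":0,"az":0},{"x":-0.1,"y":0,"z":0.2,"ax":0,"ay":0,"az":0},{"x":-0.1,"y":0,"z":0,"ax":0,"ay":0,"az":0}]'; python3 -c "
from st import *
p=st()
a=cv2.resize(arm.get_image('side')[130:290,160:360,::-1],None,fx=2,fy=2.5)
b=cv2.resize(arm.get_image('top')[100:260,125:350,::-1],(400,400))
print('front top edge if home', [np.round(proj('side',[*W(-15,s*165),88])) for s in(-1,1)],[(proj('top',[*W(-15,s*165),88])-[125,100])*[400/225,2.5]+[400,0] for s in(-1,1)],[(proj('top',[*W(-25,s*165),88])-[125,100])*[400/225,2.5]+[400,0] for s in(-1,1)])
cv2.imwrite('pics/s8.png',np.hstack([a,b]))"
```

```text
clock: 14.1
position: [495.2, -65.3, 193.9]
ee_rot: [0.996, -0.086, 0.006, -0.001]
contact_force: [2.1, 1.0, -0.4]
gripper_width: 0.1
grasp_force: 0.0
14.1 world [495.2 -65.3 193.9] local [-163.1   32.8] closeyaw 80.1 zax [ 0.013  0.001 -1.   ] F [ 2.1  1.  -0.4]
front top edge if home [array([327., 196.]), array([229., 220.])] [array([648.21829221,  89.29115189]), array([615.97959372, 371.92674668])] [array([654.29445418,  90.45836586]), array([622.40161818, 373.23112793])]
```

View pics/s8.png

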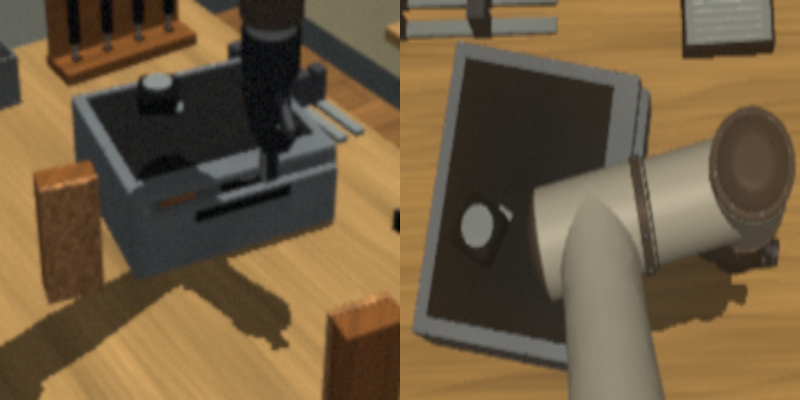

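Left half: the drawer is closed with the panel against the chest and both outside objects in place. Right half: the panel's outer edge is at about (651,92), where home predicts (648,89). I'll clear the arm away and measure the travel precisely.

```bash
python3 -m handwheel '[{"x":0,"y":0,"z":0.2,"ax":0,"ay":0,"az":0},{"x":0,"y":0,"z":0.2,"ax":0,"ay":0,"az":0},{"x":-0.1,"y":-0.1,"z":0.1,"ax":0,"ay":0,"az":0},{"x":-0.15,"y":-0.15,"z":0,"ax":0,"ay":0,"az":0},{"x":-0.15,"y":-0.15,"z":0,"ax":0,"ay":0,"az":0},{"x":-0.15,"y":-0.15,"z":0,"ax":0,"ay":0,"az":0},{"x":-0.15,"y":-0.15,"z":0,"ax":0,"ay":0,"az":0},{"x":-0.1,"y":-0.15,"z":0,"ax":0,"ay":0,"az":0}]'; python3 - <<'E'
from st import *
st()
new=np.mean([arm.get_image('top')[:,:,::-1].astype(np.float32) for _ in range(3)],0).astype(np.uint8)
cv2.imwrite('pics/t9.png',new); old=cv2.imread('pics/top0.png')
def edge(im,s,lo,hi):  # outermost panel edge: strongest bluish->wood change along chest x at height 88
    t=np.arange(lo,hi,.5); q=np.array([proj('top',[*W(a,s),88]) for a in t],np.float32)
    f=cv2.GaussianBlur(im,(0,0),.8).astype(np.float32); f=f[:,:,2]-f[:,:,0]
    v=cv2.remap(f,q[:,0].reshape(1,-1),q[:,1].reshape(1,-1),cv2.INTER_LINEAR)[0]
    g=np.abs(np.gradient(v)); k=g.argmax(); w=slice(max(k-6,0),k+7); return (g[w]*t[w]).sum()/g[w].sum()
for n,im,l,h in(("old",old,-255,-225),("new",new,-40,-5)):
    print(n,np.round([edge(im,s,l,h) for s in(-150,-130,-110,-90,-60,0,60,90,120,150)],1))
E
```

```text
clock: 15.0
position: [330.6, -235.5, 287.9]
ee_rot: [0.996, -0.085, 0.0, -0.0]
contact_force: [1.5, -0.7, 0.6]
gripper_width: -0.2
grasp_force: 0.0
15.0 world [ 330.6 -235.5  287.9] local [-358.4  166.7] closeyaw 80.2 zax [ 0.     0.001 -1.   ] F [ 1.5 -0.7  0.6]
old [-236.7 -236.3 -235.6 -236.  -237.2 -237.1 -237.2 -236.4 -236.1 -236. ]
new [-19.1 -22.  -23.6 -22.6 -21.8 -23.2 -23.3 -22.8 -22.2 -22.2]
```

Raw travel reads about 214 mm. At home the camera also sees the panel's outer face, whose foot reads about 4 mm further out, so the true travel is about 218 mm. The push also stalled at 20 N against 3 N of slide friction, with the TCP at local -30.3. Adding the 14.5 mm finger half-width puts the face at about -15.8, where home is -15. All three point to the drawer being on its stop, so I'm handing in.

```bash
python3 -c "
from bench import arm
print(arm.job_done())"
```

```text
the job is handed in; nothing more can be done
None
```

The job is handed in with no verdict shown: the block was tipped flat, the lever pressed, and the drawer pushed slowly to its stop (about 218 mm of 220 by camera, 20 N stall); block and tape were last seen in place partway through the push, the glue bottle looked undisturbed but its shift was not measured, and the chest-top tape was still in place after closing.

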